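Latch a second vial carrier onto the hanging rail beside the first

TASK

Hang the blue-handled vial carrier on the upper bar of the rail stand, in the free stretch beside the green-handled one: hook it over the bar with its back flat against the bar and press it straight down, firmly but gently, until its spring catch clicks in under the bar and holds it. Keep it upright with both vials in it, do not shift the green carrier, and do not disturb the glassware.

Things in the scene. Friction and masses are not known exactly. Their poses are not given: they have to be found in the camera images.
- stand: Rail stand fixed to the bench: grey base plate with steel drip tray (x -97 to +53, y -175 to +175 mm, 20 mm high), two steel uprights 151 mm tall at y = +-152 mm, two flat steel bars along y between them, 8 mm thick (x -4 to +4 mm), 14 mm high. Origin on the bench under the middle of the bars; z up, x away from the robot; carriers hang on the -x side, backs against the bars.
- rail (a point): Middle of the top face of the upper bar, z = 132 mm in the stand's frame (bar underside at 118 mm). The bar is clear from y = -140 to +140 mm between 24 mm wide aluminium clamp blocks; the wider side of the green carrier always has room for the blue one (at least 98 mm). The lower bar (z 49 to 63 mm) is only a rest for the carriers' backs.
- blue_carrier: Carrier to hang, upright on the bench at first: aluminium cradle 84 mm wide (y), 44 mm deep (x -22 to +22), 38 mm tall, two capped vials in it (tops at z = 61 mm), 0.2 to 0.35 kg. Origin: middle of its underside; z up, +x to its back. Flat back plate with outer face at x = 24 mm, 84 mm wide up to z = 42 and 50 mm wide up to z = 105 mm; it lies on the bars when hung.
- blue_carrier_strap: The blue carrier's hook strap (fixed part of it), the stop that meets the bar's top when the pad is pressed in: 14.5 x 36 x 5 mm, origin at its middle, (27.25, 0, 102.5) mm in the carrier's frame.
- blue_carrier_hook (a point): Middle of the underside of the hook strap, (28.5, 0, 100) mm in the carrier's frame; the strap is 36 mm wide, reaches from the back plate to x = 34.5 mm, and carries a sprung rubber pad standing out 3 mm below it. Latched, this point is 1 mm above point rail's height, in the bar's middle plane; unlatched the pad holds it 3 mm up.
- blue_carrier_catch_ledge (a point): Ledge of the steel spring catch behind the hook, (30.5, 0, 85) mm in the carrier's frame; catch 26 mm wide, lead-in down to z = 69, x = 39 mm. It meets the bar with the hook 20 mm high, then drags with 1 to 5 N; over the last 3 mm the pad adds 10 to 15 N. At 15 to 19 N in all the strap meets the bar and the catch snaps under it. Stay under 23 N; ease off sideways push, which adds drag.
- blue_carrier_grip (a point): Point to grasp, (28.5, 0, 129) mm in the carrier's frame, in the blue upright grip block on top of the hook: 10 mm thick (x), 32 mm wide (y), z from 105 to 147 mm. Close the fingers along the carrier's x; a firm grip (about 80 N) keeps it from slipping under the pressing force.
- green_carrier: The first carrier: same shape, size and frame as the blue one, with a green grip; it hangs latched on the upper bar within 50 mm of the bar's middle, with two vials, and slides or swings if knocked. Its grip block's top is 180 mm above the bench. To be left as it is.
- green_carrier_hook (a point): The same hook point on the green carrier.
- blue_vial_a: Capped glass vial, 20 mm across, 58 mm tall, loose in the blue carrier's hole at y = -26 mm; origin at the middle of its foot, 3 mm above the carrier's underside.
- blue_vial_b: The same in the hole at y = +26 mm.
- beaker: Small glass beaker, 50 mm wide, 52 mm tall, loose on the bench behind the blue carrier; origin under its middle. Bystander.
- flask: Conical glass flask, 63 mm wide, 105 mm tall, loose on the bench; origin under its middle. Bystander.
Things that resemble listed ones, but are neither listed nor needed, are in the scene too. Leave any red look-alike of the blue_carrier alone.

How it is judged:
On the way:
1. the blue carrier is lifted clear of the bench (height (world z) of blue_carrier above 0.045 m), for 0.2 s.
At the end, for the whole second after the job is handed in: The blue carrier hangs latched on the upper bar (hook at most 2.2 mm above the bar, within 4 mm of its middle plane, square within 0.06 rad, upright within 0.08 rad), at rest, both vials standing in it; the green carrier is still latched and within 6 mm of where it hung (z of blue_carrier_hook in the frame of stand between 0.13 and 0.1342 m and x of blue_carrier_hook in the frame of stand between -0.004 and 0.004 m and angle between the x axis of blue_carrier and the x axis of stand, either way round below 0.06 rad and angle between blue_carrier's own z axis and vertical below 0.08 rad and z of blue_vial_a in the frame of blue_carrier between -0.005 and 0.012 m and horizontal distance between each of blue_vial_a, blue_vial_b and blue_carrier below 0.034 m and z of blue_vial_b in the frame of blue_carrier between -0.005 and 0.012 m and z of green_carrier_hook in the frame of stand between 0.13 and 0.1342 m and distance of green_carrier from where it was at the start of the episode below 0.006 m and linear speed of blue_carrier below 0.02 m/s); the robot touches nothing.
It fails at once if the hook strap is pressed hard on the bar: over 9 N on top of the 15 N that the sprung pad takes (contact force between blue_carrier_strap and stand above 9 N).
It fails at once if the blue carrier is rammed against the stand: all contacts together, spring preload included, over 50 N (contact force between blue_carrier and stand above 50 N).
It fails at once if the green carrier is shifted by over 6 mm (distance of green_carrier from where it was at the start of the episode above 0.006 m).
It fails at once if the blue carrier is tipped by over 0.5 rad (angle between blue_carrier's own z axis and vertical above 0.5 rad).
It fails at once if the beaker or the flask is pushed by over 20 mm (distance of any of beaker, flask from where it was at the start of the episode above 0.02 m).
It also fails if it takes over 58 s, if anything falls off the work surface, if the arm or the gripper's body presses on something with over 40 N, if the wrist force passes 120 N, or if a joint passes its speed limit or range.

ROBOT

A 6-joint arm with a two-finger parallel gripper is mounted at the origin on a cart in front of the work surface, level with it; the furniture and walls round the work are solid. World frame = base frame: x ahead of the robot, y to its left, z up, the work surface at z = 0. Lengths are in m, angles in rad, forces in N, time in s.
With the tool pointing down it reaches from about 0.275 to 0.725 m from the base axis. Payload 5.6 kg.
Tool frame: the origin (TCP) lies midway between the tips of the shut fingers; the grasp point (between the pads) lies 19 mm behind it; z points along the fingers, y is the line along which they close (so a half turn about z gives the same grasp; the last joint's range is limited). The gripper opens to 85 mm and grips with 20 to 120 N. Pads are 22 mm wide; open, the fingers measure 114 mm over their backs; the gripper's body (76 mm by 85 mm) begins 54 mm behind the grasp point. The pads swing forward as they close: fully open they stand 13 mm farther back than shut.
Start: joints at [0.285, 0.255, 0.108, 0, -1.424, -0.285], TCP at [0.55, 0, 0.231] pointing down, gripper open.
Joint ranges: [-2.95, 2.95], [-1.21, 1.97], [-1.09, 1.5], [-2.87, 1.71], [-2.94, -0.07], [-3.05, 3.05]. Speed limits (rad/s): [2.57, 2.57, 3.14, 3.14, 3.14, 3.14].

INTERFACE

Orientations are given as a 3x3 rotation matrix whose columns are the frame's x, y, z axes.
In Python, from cell import telemetry, cams, ticket gives the robot as it stands.
- The arm moves only by the shell command python3 -m crank 'ROWS' [FORCE]. ROWS is JSON, a list of rows, each a list of 7 numbers: the closure, from -1 (fully open) to 1 (shut), then the shift along the tool's x, y, z in cm, then the turn, a rotation vector about the tool's x, y, z in rad. In form: [[claw, tx, ty, tz, ax, ay, az], ...]. A call has 1 to 12 rows; each row shifts and turns the commanded pose from where the row before left it, along the tool's axes as they then stand; what a row does not reach is not made up. A row lasts 1/10 s, in which the tool goes at most 50 mm and 8.59 degrees, less where a joint would pass 70% of its speed; a pose out of reach is approached as far as the arm can. A call is refused whole if a number of a shift passes 5 or a number of a turn 0.15, either way. A call with a gripper value outside its range is refused whole. The fingers move at their own pace and stop on an object; FORCE is the grip in N (left out, the last holds). Time passes only in rows, so rows that do not move let the fingers close. It gives the time, the measured TCP pose, the force, the opening and the grip force at its end, in the units of the state.
- telemetry.get_obs(): the state, without advancing time (a new reading comes with each control period).
- cams.snapshot(name): name is "scene" or "side" or "wrist"; returns (picture, depth): 480x640x3 uint8, red, green, blue; 480x640 float32, m along the optical axis (not along the pixel's ray), 0 where there is no reading.
- cams.camera_params(name): a dict with "camera_matrix" (3x3 intrinsics, pixels), "position" and "orientation" of the camera in the world. Camera axes: x right, y down, z forward; pixel columns grow to the right and rows downward; lengths in m; the calibration is good to about 2 mm. A picture is of the moment at which its call begins: read the wrist's pose just before it. camera_params takes no time and is no camera call; for the wrist camera it gives the pose at the moment of the call.
- ticket.job_done(): hands the job in; it is judged then, once.
Trained networks look in the newest picture that a camera, given by its name, has taken for a name from the list of things; names that differ only in an ending like _2 or _b are one class to them, and where a whole thing is asked for, a point or a joint stands for the part that bears it (a point fixed in the world has none). Each returns a list of dicts, best first, with "confidence" (0 to 1); they miss things now and then, are a little off and sometimes report something else, mostly with a low value. They report only what shows in the picture. A call takes as long as a camera call. They do not tell look-alikes from the thing itself.
- cams.outline_of(camera, query): "pixels" (480x640 bool, what is visible of it) and "point" ([column, row] in pixels, amid what is visible of it).
The state is a dict: "time": time; "joints": joint angles; "qd": joint speeds; "joint_efforts": joint torques, N m; "position": TCP position; "orientation": TCP orientation; "wrist_force": force on the tool from outside, world axes, zero at the start; "ft_torque": the same for the moment, N m; "finger_gap": finger opening in m; "finger_force": force on a finger pad.
Only numpy, scipy, OpenCV 4.12 (cv2) and the standard library are available. Lean on these libraries where they do the work, as an engineer would, in place of code of your own. Each camera call takes 0.05 s, during which the arm holds its last target. There are 200 camera calls.

## Working session

There is one attempt and no reset: what is moved stays moved. The work goes in short steps, Python scripts to look and compute and a shell command to move; the robot and the scene stay as the last step left them, time stands still between calls to the robot, and variables do not carry over. Pictures are saved under pics/ and viewed, at most 10 in all, crops included, and the job is handed in when it is done.

```bash
ls; mkdir -p pics
python3 - <<'E'
from cell import telemetry, cams
import cv2,numpy as np
o=telemetry.get_obs()
for k,v in o.items(): print(k,np.round(v,3).tolist())
for n in ("scene","side"):
    p,d=cams.snapshot(n); cv2.imwrite(f"pics/{n}0.png",p[:,:,::-1]); np.savez(f"{n}0.npz",p=p,d=d)
    c=cams.camera_params(n); print(n,{k:np.round(v,3).tolist() for k,v in c.items()})
    for q in ("blue_carrier","blue_carrier_grip","green_carrier","stand","beaker","flask"):
        for r in cams.outline_of(n,q)[:3]: print(q,r["confidence"],r["point"],r["pixels"].sum())
E
```

```text
pics
time 0.0
joints [0.285, 0.256, 0.107, -0.0, -1.424, -0.285]
qd [0.0, -0.002, 0.001, 0.001, -0.001, 0.004]
joint_efforts [-0.0, -38.663, 23.793, 5.365, -0.006, -0.0]
position [0.549, 0.0, 0.23]
orientation [[-0.0, -1.0, -0.002], [-1.0, 0.0, -0.0], [0.0, 0.002, -1.0]]
wrist_force [0.483, 0.561, 0.496]
ft_torque [0.023, -0.035, 0.014]
finger_force 0.0
finger_gap 0.085
scene {'camera_matrix': [[588.995, 0.0, 309.831], [0.0, 588.995, 238.161], [0.0, 0.0, 1.0]], 'position': [0.106, 0.594, 0.633], 'orientation': [[-0.875, -0.263, 0.407], [-0.484, 0.449, -0.751], [0.015, -0.854, -0.521]]}
blue_carrier 0.95 [310.3, 237.9] 1383
blue_carrier 0.87 [381.3, 224.6] 1834
blue_carrier 0.65 [440.2, 231.8] 2412
blue_carrier_grip 0.95 [306.3, 234.3] 1300
blue_carrier_grip 0.72 [440.0, 233.4] 2509
blue_carrier_grip 0.57 [379.8, 220.3] 1743
green_carrier 0.72 [221.6, 332.8] 3439
green_carrier 0.37 [308.6, 199.0] 377
stand 0.71 [235.7, 370.0] 16612
beaker 0.94 [309.5, 199.1] 329
beaker 0.46 [216.2, 333.0] 3594
flask 0.76 [271.3, 216.8] 602
flask 0.74 [309.4, 197.1] 378
flask 0.23 [235.8, 368.6] 16814
side {'camera_matrix': [[555.185, 0.0, 317.701], [0.0, 555.185, 245.388], [0.0, 0.0, 1.0]], 'position': [0.493, -0.972, 0.8], 'orientation': [[0.999, -0.037, 0.02], [-0.04, -0.644, 0.764], [-0.016, -0.764, -0.645]]}
blue_carrier 0.78 [356.0, 317.2] 1820
blue_carrier 0.75 [226.6, 378.3] 2404
blue_carrier 0.63 [301.6, 369.9] 1818
blue_carrier_grip 0.74 [302.2, 367.3] 1773
blue_carrier_grip 0.73 [355.1, 319.2] 1809
blue_carrier_grip 0.59 [226.2, 377.3] 2156
green_carrier 0.77 [319.7, 195.5] 648
stand 0.62 [321.3, 237.1] 5700
beaker 0.78 [410.6, 384.6] 949
beaker 0.19 [301.3, 370.0] 1880
flask 0.8 [428.6, 339.6] 1359
```

View pics/scene0.png

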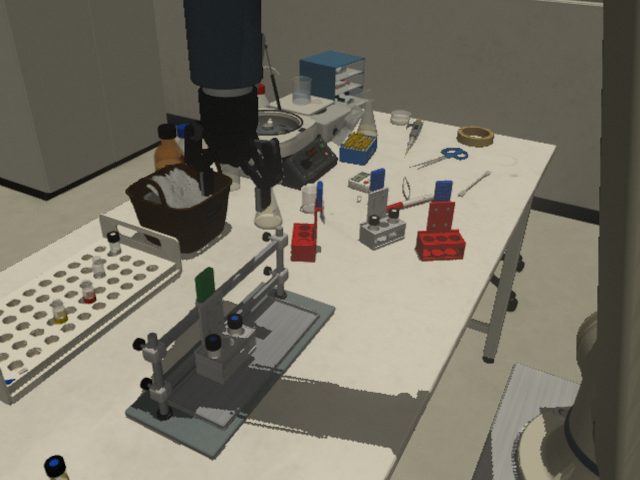

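View pics/side0.png

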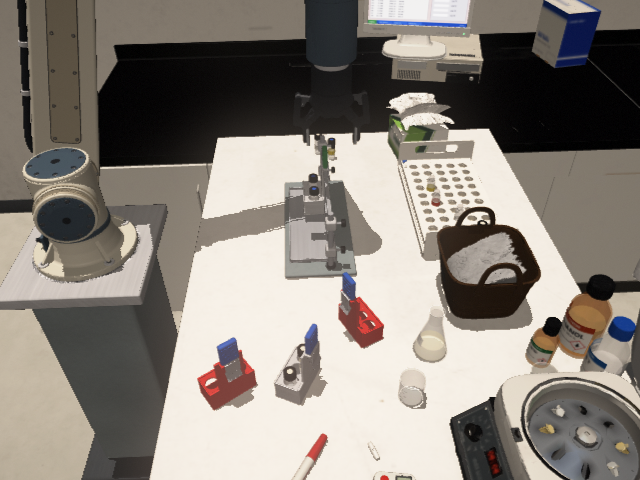

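The candidates are: red carrier at scene (310,238) / side (356,317), red carrier at scene (440,232) / side (227,378), and aluminium cradle with two vials at scene (381,225) / side (302,370). The description says aluminium with vials, so I choose the last. A close crop will check it.

```bash
cat > h.py <<'E'
import numpy as np,cv2
from cell import cams
def cloud(n,d,c=None):
    c=c or cams.camera_params(n); K=np.array(c["camera_matrix"])
    v,u=np.mgrid[:480,:640]
    P=np.stack([(u-K[0,2])/K[0,0]*d,(v-K[1,2])/K[1,1]*d,d],-1)
    return P@np.array(c["orientation"]).T+np.array(c["position"])
E
python3 - <<'E'
from h import *
S=np.load("scene0.npz");T=np.load("side0.npz")
a=cv2.resize(S["p"][150:280,290:480],None,fx=2.1,fy=2.1*1);b=cv2.resize(T["p"][300:430,190:380],None,fx=2.1,fy=2.1)
cv2.imwrite("pics/crop1.png",np.hstack([a,b])[:,:,::-1])
for n,F,pt,gpt in(("scene",S,(381,224),(206,285)),("side",T,(302,370),(322,158))):
    p=F["p"].astype(int);d=F["d"];W=cloud(n,d)
    R,G,B=p[...,0],p[...,1],p[...,2]
    yy,xx=np.mgrid[:480,:640]
    blue=(B>R+50)&(B>G+30)&(d>0)&(abs(xx-pt[0])<35)&(yy>pt[1]-60)&(yy<pt[1]+10)
    Q=W[blue]; print(n,"blue",len(Q),np.median(Q,0).round(4),Q.min(0).round(3),Q.max(0).round(3))
    (c,s,ang)=cv2.minAreaRect((Q[:,:2]*1000).astype(np.float32)); print(c,s,ang)
    near=(abs(xx-pt[0])<45)&(abs(yy-pt[1])<60)&(W[...,2]>.01)&(W[...,2]<.1)&(d>0)&(np.hypot(W[...,0]-np.median(Q[:,0]),W[...,1]-np.median(Q[:,1]))<.075)
    Q=W[near];print("body",Q.min(0).round(3),Q.max(0).round(3),cv2.minAreaRect((Q[Q[:,2]<.042][:,:2]*1000).astype(np.float32)))
    gr=(G>R+25)&(G>B+10)&(d>0)&(abs(xx-gpt[0])<25)&(abs(yy-gpt[1])<30)
    Q=W[gr];print("green",len(Q),np.median(Q,0).round(4),Q.min(0).round(3),Q.max(0).round(3),cv2.minAreaRect((Q[:,:2]*1000).astype(np.float32)))
    # upper bar: points with z .118-.134
    for r in cams.outline_of(n,"stand")[:1]:
        Q=W[r["pixels"]&(d>0)]
        for lo,hi in((.112,.138),(.128,.137),(.01,.026)):
            q=Q[(Q[:,2]>lo)&(Q[:,2]<hi)]
            print("stand",lo,len(q),q.min(0).round(3),q.max(0).round(3),cv2.minAreaRect((q[:,:2]*1000).astype(np.float32)))
    for g in("beaker","flask"):
        for r in cams.outline_of(n,g)[:1]: Q=W[r["pixels"]&(d>0)];print(g,np.median(Q,0).round(3))
E
```

```text
scene blue 45 [ 0.4927 -0.4002  0.1456] [ 0.485 -0.412  0.118] [ 0.503 -0.383  0.149]
(495.0944519042969, -398.0573425292969) (32.025352478027344, 11.829137802124023) 64.97698974609375
body [ 0.431 -0.426  0.01 ] [ 0.51  -0.337  0.1  ] ((470.0415344238281, -386.02276611328125), (88.17379760742188, 51.53683853149414), 63.796871185302734)
green 63 [0.538  0.1052 0.1605] [0.535 0.103 0.141] [0.541 0.107 0.18 ] ((537.8897094726562, 105.58192443847656), (3.3465652465820312, 6.320532321929932), 79.26575469970703)
stand 0.112 1981 [ 0.527 -0.116  0.114] [0.573 0.211 0.138] ((550.0867309570312, 47.46343994140625), (43.45378112792969, 327.5440673828125), 0.49413707852363586)
stand 0.128 1132 [ 0.527 -0.116  0.128] [0.573 0.211 0.137] ((550.0804443359375, 47.41746520996094), (42.709774017333984, 327.3978576660156), 0.6387863159179688)
stand 0.01 10482 [ 0.442 -0.128  0.01 ] [0.593 0.222 0.026] ((517.96728515625, 47.031158447265625), (150.04713439941406, 349.190673828125), 0.6138668656349182)
beaker [ 0.66  -0.41   0.036]
flask [ 0.695 -0.312  0.023]
side blue 81 [ 0.4951 -0.4021  0.1464] [ 0.4
[... 305 characters left out ...]
0.5408 0.0751 0.1795] [0.539 0.072 0.178] [0.543 0.078 0.181] ((540.8171997070312, 75.14186096191406), (7.281757831573486, 0.021694183349609375), 50.95156478881836)
stand 0.112 452 [ 0.529 -0.121  0.114] [0.571 0.207 0.138] ((550.0865478515625, 43.03363800048828), (40.196102142333984, 327.808349609375), 0.33201903104782104)
stand 0.128 317 [ 0.529 -0.12   0.128] [0.571 0.207 0.137] ((550.126708984375, 43.49778747558594), (40.04171371459961, 326.8881530761719), 0.3452410101890564)
stand 0.01 3700 [ 0.445 -0.132  0.01 ] [0.594 0.22  0.026] ((518.7431640625, 43.53863525390625), (147.8557586669922, 351.8404541015625), 0.5131465196609497)
beaker [ 0.658 -0.426  0.029]
flask [ 0.705 -0.344  0.042]
```

View pics/crop1.png

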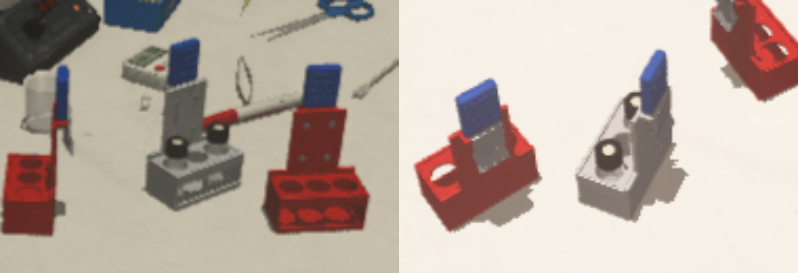

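The crop confirms it: in both views the middle carrier (scene crop ~(190,150), side crop ~(630,150)) is aluminium with two black-capped vials, and the other two are red. Next I move above it.

```bash
python3 -m crank '[[-1,4,0.6,0,0,0,0],[-1,4,0.6,0,0,0,0],[-1,4,0.6,0,0,0,0],[-1,4,0.6,0,0,0,0],[-1,4,0.6,0,0,0,0],[-1,4,0.6,0,0,0,0],[-1,4,0.6,0,0,0,0],[-1,4,0.6,0,0,0,0],[-1,4,0.6,0,0,0,0],[-1,4,0,0,0,0,0]]' && python3 -m crank '[[-1,0,0,0,0,0,0.116],[-1,0,0,0,0,0,0.116],[-1,0,0,0,0,0,0.116],[-1,0,0,0,0,0,0.116],[-1,0,0,0,0,0,0],[-1,0,0,0,0,0,0],[-1,0,0,0,0,0,0]]'
cat > look.py <<'E'
from h import *
from cell import telemetry
import sys
def blue(save,z0=.135):
    o=telemetry.get_obs();c=cams.camera_params("wrist");p,d=cams.snapshot("wrist");W=cloud("wrist",d,c)
    cv2.imwrite(save,p[:,:,::-1]);np.savez(save[:-4]+".npz",p=p,d=d,W=W)
    q=p.astype(int);m=(q[...,2]>q[...,0]+50)&(q[...,2]>q[...,1]+30)&(d>0)
    return o,p,d,W,m
E
python3 - <<'E'
from look import *
o,p,d,W,m=blue("pics/w1.png")
print(o["time"],np.round(o["position"],4),np.round(o["orientation"],3))
t=m&(W[...,2]>.144)&(W[...,2]<.151)&(np.hypot(W[...,0]-.495,W[...,1]+.4)<.04)
Q=W[t];print(len(Q),Q.min(0),Q.max(0));print(cv2.minAreaRect((Q[:,:2]*1000).astype(np.float32)))
b=(W[...,2]>.034)&(W[...,2]<.044)&(np.hypot(W[...,0]-.47,W[...,1]+.387)<.07);Q=W[b]
print(len(Q),cv2.minAreaRect((Q[:,:2]*1000).astype(np.float32)))
E
```

```text
time: 2.0
position: [0.4953, -0.4017, 0.2317]
orientation: [[-0.0, -1.0, 0.0], [-1.0, 0.0, -0.0], [0.0, -0.0, -1.0]]
wrist_force: [0.6, -0.1, -0.0]
finger_gap: 0.0856
finger_force: 0.0
time: 2.7
position: [0.496, -0.3999, 0.2313]
orientation: [[-0.445, -0.895, 0.0], [-0.895, 0.445, -0.0], [0.0, -0.0, -1.0]]
wrist_force: [-0.0, 0.2, -0.6]
finger_gap: 0.0855
finger_force: 0.0
2.7 [ 0.496  -0.3999  0.2313] [[-0.445 -0.895  0.   ]
 [-0.895  0.445 -0.   ]
 [ 0.    -0.    -1.   ]]Traceback (most recent call last):
  File "<stdin>", line 5, in <module>
    return umr_minimum(a, axis, None, out, keepdims, initial, where)
ValueError: zero-size array to reduction operation minimum which has no identity
```

View pics/w1.png

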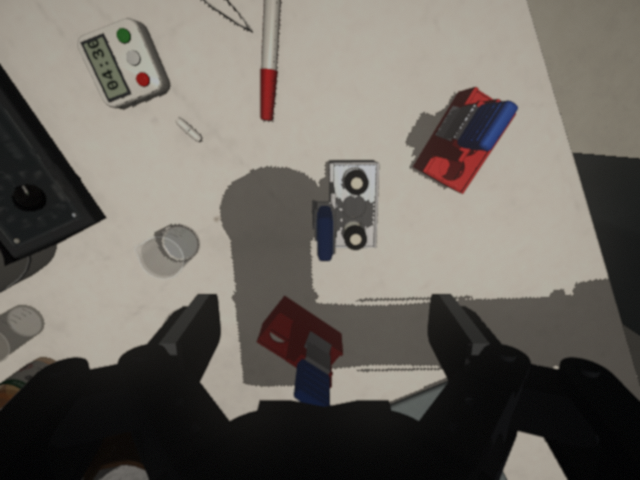

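The wrist view shows the vial carrier at about (350,205), with its blue grip at (325,232) in the gripper's shadow. The red carriers are at (300,340) and (470,140). The shadow broke the colour threshold, so I loosen it.

Run:
```python
from h import *
f=np.load("pics/w1.npz");p,d,W=f["p"].astype(int),f["d"],f["W"]
yy,xx=np.mgrid[:480,:640]
win=(abs(xx-325)<14)&(abs(yy-232)<34)&(d>0)
t=win&(W[...,2]>.14);Q=W[t];print(len(Q),np.median(Q,0),Q.min(0),Q.max(0));print(cv2.minAreaRect((Q[:,:2]*1000).astype(np.float32)))
b=(abs(xx-350)<40)&(abs(yy-205)<55)&(W[...,2]>.033)&(W[...,2]<.045);Q=W[b]
print(len(Q),cv2.minAreaRect((Q[:,:2]*1000).astype(np.float32)))
for u,v in((310,380),(490,120),(357,180),(355,237)):print(W[v,u])
```

```text
693 [ 0.49457321 -0.40097411  0.14566983] [ 0.48489908 -0.41519177  0.14000557] [ 0.50530359 -0.3852355   0.14801353]
((495.30682373046875, -399.927490234375), (31.69436264038086, 10.926970481872559), 63.96651077270508)
2224 ((469.96905517578125, -387.47265625), (83.52698516845703, 46.6654167175293), 64.00453186035156)
[ 0.56148789 -0.29253607  0.12852248]
[ 0.36808672 -0.42293804  0.14092276]
[ 0.45637751 -0.41283955  0.06044058]
[ 0.48013854 -0.36605954  0.060653  ]
```

```bash
python3 -m crank '[[-1,0,0.07,3,0,0,0],[-1,0,0,3,0,0,0],[-1,0,0,3,0,0,0],[-1,0,0,2,0,0,0],[-1,0,0,1.1,0,0,0],[-1,0,0,0,0,0,0],[-1,0,0,0,0,0,0]]' 80 && python3 -m crank '[[1,0,0,0,0,0,0],[1,0,0,0,0,0,0],[1,0,0,0,0,0,0],[1,0,0,0,0,0,0],[1,0,0,0,0,0,0],[1,0,0,0,0,0,0],[1,0,0,0,0,0,0],[1,0,0,0,0,0,0],[1,0,0,0,0,0,0],[1,0,0,0,0,0,0]]' 80
```

```text
time: 3.45
position: [0.4959, -0.4002, 0.1114]
orientation: [[-0.447, -0.895, 0.001], [-0.895, 0.447, -0.001], [0.001, -0.002, -1.0]]
wrist_force: [1.0, 0.4, 0.2]
finger_gap: 0.0852
finger_force: 0.0
time: 4.45
position: [0.4955, -0.3998, 0.1105]
orientation: [[-0.447, -0.894, 0.0], [-0.894, 0.447, -0.0], [0.0, -0.0, -1.0]]
wrist_force: [-0.4, -0.7, 2.1]
finger_gap: 0.0091
finger_force: 78.3
```

```bash
python3 -m crank '[[1,0,0,-0.5,0,0,0],[1,0,0,-1,0,0,0],[1,0,0,-2,0,0,0],[1,0,0,-2.5,0,0,0],[1,0,0,-2.5,0,0,0],[1,0,0,-2.5,0,0,0],[1,0,0,-2.5,0,0,0],[1,0,0,-2,0,0,0],[1,0,0,-1.5,0,0,0],[1,0,0,-1,0,0,0],[1,0,0,0,0,0,0],[1,0,0,0,0,0,0]]' && python3 -m crank '[[1,0,0,0,0,0,-0.06],[1,0,0,0,0,0,-0.1],[1,0,0,0,0,0,-0.1],[1,0,0,0,0,0,-0.1],[1,0,0,0,0,0,-0.08],[1,0,0,0,0,0,-0.03],[1,0,0,0,0,0,0],[1,0,0,0,0,0,0],[1,0,0,0,0,0,0]]'
```

```text
time: 5.65
position: [0.4953, -0.3993, 0.2895]
orientation: [[-0.447, -0.894, -0.001], [-0.894, 0.447, 0.001], [-0.001, 0.001, -1.0]]
wrist_force: [-0.2, -0.1, -3.7]
finger_gap: 0.009
finger_force: 78.0
time: 6.55
position: [0.4952, -0.3995, 0.2898]
orientation: [[0.005, -1.0, -0.001], [-1.0, -0.005, 0.001], [-0.001, 0.001, -1.0]]
wrist_force: [0.3, 0.5, -2.2]
finger_gap: 0.009
finger_force: 78.0
```

```bash
python3 -m crank '[[1,-1.5,0,0,0,0,0],[1,-3,0,0,0,0,0],[1,-4,0,0,0,0,0],[1,-4,0,0,0,0,0],[1,-4,0,0,0,0,0],[1,-4,0,0,0,0,0],[1,-4,0,0,0,0,0],[1,-4,0,0,0,0,0],[1,-4,0,0,0,0,0],[1,-3,0,0,0,0,0],[1,-1.5,0,0,0,0,0],[1,-0.5,0,0,0,0,0]]' && python3 -m crank '[[1,0,0,0,0,0,0],[1,0,0,0,0,0,0],[1,0,0,0,0,0,0]]'
python3 - <<'E'
from look import *
for n in("scene","side","wrist"):
    c=cams.camera_params(n);p,d=cams.snapshot(n);W=cloud(n,d,c);np.savez(n+"1.npz",p=p,d=d,W=W)
    cv2.imwrite(f"pics/{n}1.png",p[:,:,::-1])
    # rear/front edges of the upper bar top, per y slice
    for lo,hi in((.129,.135),(.045,.067),(.119,.131)):
        b=(W[...,2]>lo)&(W[...,2]<hi)&(abs(W[...,0]-.54)<.012)&(W[...,1]>-.08)&(W[...,1]<.2)&(d>0)
        Q=W[b]
        if len(Q)<30: print(n,lo,len(Q));continue
        k=np.polyfit(Q[:,1],Q[:,0],1);print(n,lo,len(Q),"slope",k[0].round(4),"x at y=-.024",np.polyval(k,-.024).round(4),"range",np.percentile(Q[:,0]-np.polyval(k,Q[:,1]),[2,98]).round(4),"y",Q[:,1].min().round(3),Q[:,1].max().round(3),"z",np.percentile(Q[:,2],[2,98]).round(4))
E
```

```text
time: 7.75
position: [0.493, -0.0231, 0.2904]
orientation: [[0.008, -1.0, 0.0], [-1.0, -0.008, 0.0], [-0.0, -0.0, -1.0]]
wrist_force: [-0.1, -0.8, -2.8]
finger_gap: 0.0092
finger_force: 78.0
time: 8.05
position: [0.4931, -0.0255, 0.2903]
orientation: [[0.005, -1.0, -0.0], [-1.0, -0.005, -0.0], [0.0, 0.0, -1.0]]
wrist_force: [-0.2, -0.1, -2.4]
finger_gap: 0.0089
finger_force: 78.0
scene 0.129 731 slope -0.0205 x at y=-.024 0.5407 range [-0.007   0.0063] y -0.067 0.2 z [0.1292 0.1347]
scene 0.045 955 slope -0.0189 x at y=-.024 0.5394 range [-0.0069  0.0072] y -0.08 0.2 z [0.048  0.0657]
scene 0.119 870 slope -0.0198 x at y=-.024 0.5383 range [-0.0054  0.008 ] y -0.067 0.2 z [0.1195 0.1309]
side 0.129 192 slope -0.0152 x at y=-.024 0.5408 range [-0.0076  0.0085] y -0.077 0.197 z [0.1293 0.1347]
side 0.045 108 slope -0.0283 x at y=-.024 0.5379 range [-0.0064  0.0052] y -0.067 0.198 z [0.0461 0.0657]
side 0.119 109 slope -0.0217 x at y=-.024 0.5399 range [-0.0067  0.0124] y -0.074 0.198 z [0.1202 0.1309]
wrist 0.129 1518 slope -0.0058 x at y=-.024 0.5414 range [-0.0039  0.004 ] y -0.08 0.078 z [0.1297 0.1328]
wrist 0.045 1267 slope -0.0109 x at y=-.024 0.5409 range [-0.0079  0.0046] y -0.08 0.086 z [0.0499 0.0639]
wrist 0.119 779 slope -0.0014 x at y=-.024 0.5403 range [-0.0032  0.0055] y -0.08 0.079 z [0.1195 0.131 ]
```

Run:
```python
import cv2
a=cv2.imread("pics/scene1.png")[120:460,100:360];b=cv2.imread("pics/side1.png")[80:300,220:420]
cv2.imwrite("pics/cmp1.png",cv2.hconcat([cv2.resize(a,(400,523)),cv2.resize(b,(400,523))]))
```

```text
(no output)
```

View pics/cmp1.png

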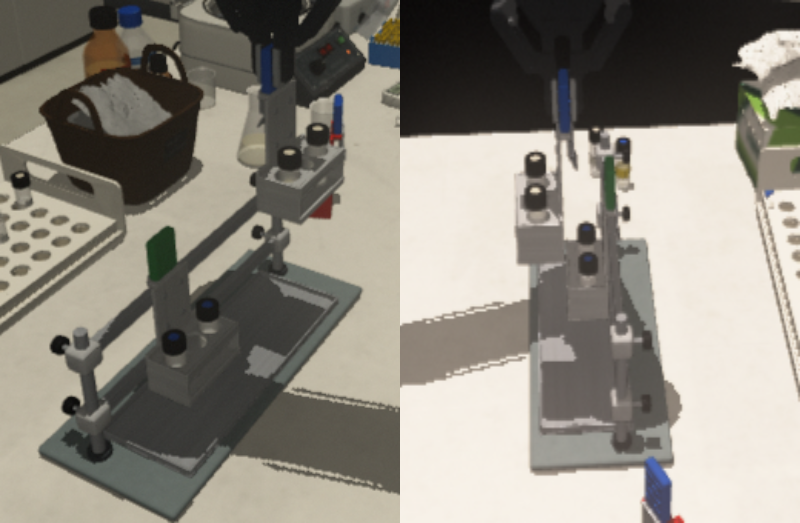

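View pics/wrist1.png

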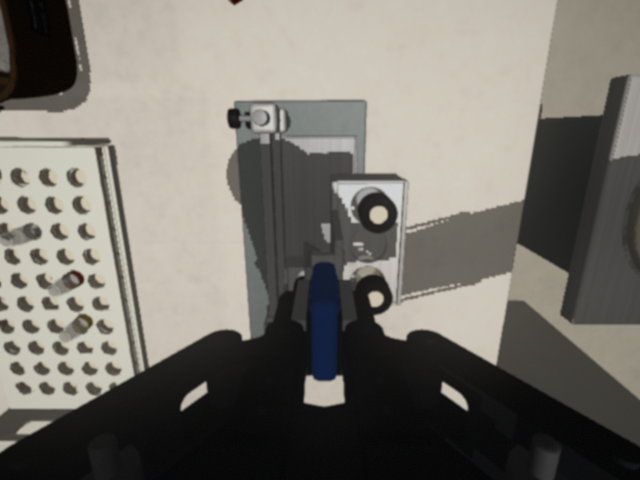

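The views show the carrier held upright with both vials in it (side crop (535,205)). The green carrier is untouched. In the wrist view the bar runs from (265,140) to (285,300) and the cradle sits at (370,240). Before descending I get the relative yaw and x from this same wrist cloud.

Run:
```python
from h import *
f=np.load("wrist1.npz");W,d=f["W"],f["d"]
def edges(m,name,ax=1,n=25):
    Q=W[m&(d>0)];bins=np.linspace(*np.percentile(Q[:,1],[3,97]),n)
    c=[];lo=[];hi=[]
    for a,b in zip(bins[:-1],bins[1:]):
        q=Q[(Q[:,1]>=a)&(Q[:,1]<b)]
        if len(q)>8:c.append((a+b)/2);lo.append(np.percentile(q[:,0],3));hi.append(np.percentile(q[:,0],97))
    c,lo,hi=map(np.array,(c,lo,hi))
    for t,v in(("front",lo),("back",hi)):
        k=np.polyfit(c,v,1);r=v-np.polyval(k,c);g=abs(r)<2*np.median(abs(r))+1e-4;k=np.polyfit(c[g],v[g],1)
        print(name,t,"n",g.sum(),"y",c.min().round(3),c.max().round(3),"slope",k[0].round(4),"x(-.024)",np.polyval(k,-.024).round(4),"res",r[g].std().round(4))
X,Y,Z=W[...,0],W[...,1],W[...,2]
edges((Z>.129)&(Z<.135)&(abs(X-.541)<.009)&(Y<.03)&(Y>-.09),"upper top")
edges((Z>.012)&(Z<.026)&(X>.42)&(X<.62)&(Y>-.13)&(Y<-.06),"base")
edges((Z>.20)&(Z<.226)&(X>.42)&(X<.53)&(Y>-.08)&(Y<.03),"cradle")
Q=W[(Z>.21)&(Z<.224)&(X>.42)&(X<.53)&(Y>-.08)&(Y<.03)];print(cv2.minAreaRect((Q[:,:2]*1000).astype(np.float32)),np.percentile(Q[:,2],[50]))
for n in("scene","side"):
    F=np.load(n+"0.npz");W=cloud(n,F["d"]);d=F["d"];X,Y,Z=W[...,0],W[...,1],W[...,2]
    edges((Z>.012)&(Z<.026)&(X>.42)&(X<.62)&(Y>-.12)&(Y<.21),n+" base")
    edges((Z>.129)&(Z<.135)&(abs(X-.541)<.012)&(Y>-.08)&(Y<.05),n+" bar")
```

```text
upper top front n 23 y -0.084 0.024 slope -0.0089 x(-.024) 0.5377 res 0.0001
upper top back n 24 y -0.084 0.024 slope -0.0103 x(-.024) 0.5452 res 0.0002
base front n 14 y -0.109 -0.062 slope 0.0658 x(-.024) 0.4612 res 0.0006
base back n 16 y -0.109 -0.062 slope 0.1445 x(-.024) 0.5469 res 0.0014
cradle front n 21 y -0.066 0.003 slope -0.0133 x(-.024) 0.4426 res 0.0003
cradle back n 19 y -0.066 0.003 slope -0.1753 x(-.024) 0.4806 res 0.0012
((464.8755187988281, -25.812732696533203), (47.15079116821289, 83.92276763916016), 0.4565126299858093) [0.2162857]
scene base front n 21 y -0.084 0.192 slope -0.0093 x(-.024) 0.4553 res 0.0003
scene base back n 23 y -0.084 0.192 slope -0.0447 x(-.024) 0.5356 res 0.0245
scene bar front n 18 y -0.063 0.044 slope -0.005 x(-.024) 0.5371 res 0.0003
scene bar back n 21 y -0.063 0.044 slope -0.0076 x(-.024) 0.5451 res 0.0006
side base front n 24 y -0.106 0.172 slope -0.0127 x(-.024) 0.4535 res 0.003
side base back n 22 y -0.106 0.172 slope 0.0341 x(-.024) 0.5763 res 0.0066Traceback (most recent call last):
  File "<stdin>", line 21, in <module>
  File "<stdin>", line 11, in edges
    raise TypeError("expected non-empty vector for x")
TypeError: expected non-empty vector for x
```

The wrist cloud puts the bar mid at x=0.5414 with yaw about 0.0095. The carrier hook is at x=0.493 (same as TCP) with yaw about 0.005–0.01. I move over the bar 1.5 mm short and descend to just above where the catch engages.

```bash
python3 -m crank '[[1,0,-0.7,0,0,0,-0.004],[1,0,-1.5,0,0,0,0],[1,0,-1.5,0,0,0,0],[1,0,-0.8,0,0,0,0],[1,0,-0.15,0,0,0,0],[1,0,0,1,0,0,0],[1,0,0,2,0,0,0],[1,0,0,2,0,0,0],[1,0,0,1.5,0,0,0],[1,0,0,1,0,0,0],[1,0,0,0,0,0,0],[1,0,0,0,0,0,0]]' && python3 -m crank '[[1,0,0,1,0,0,0],[1,0,0,1,0,0,0],[1,0,0,1,0,0,0],[1,0,0,0.8,0,0,0],[1,0,0,0.4,0,0,0],[1,0,0,0,0,0,0],[1,0,0,0,0,0,0],[1,0,0,0,0,0,0]]'
```

```text
time: 9.4
position: [0.5397, -0.0243, 0.2159]
orientation: [[0.01, -1.0, 0.001], [-1.0, -0.01, -0.0], [0.0, -0.001, -1.0]]
wrist_force: [0.0, -0.8, -3.3]
finger_gap: 0.0088
finger_force: 78.1
time: 10.2
position: [0.54, -0.0242, 0.1738]
orientation: [[0.01, -1.0, 0.001], [-1.0, -0.01, 0.0], [-0.0, -0.001, -1.0]]
wrist_force: [0.8, -0.3, -2.5]
finger_gap: 0.009
finger_force: 78.1
```

```bash
python3 -m crank '[[1,0,0,0.3,0,0,0],[1,0,0,0.3,0,0,0],[1,0,0,0,0,0,0],[1,0,0,0,0,0,0]]'; for i in 1; do python3 -m crank '[[1,0,-0.05,0,0,0,0],[1,0,-0.05,0,0,0,0],[1,0,0,0,0,0,0],[1,0,0,0,0,0,0]]'; done
```

```text
time: 10.6
position: [0.5397, -0.0243, 0.1673]
orientation: [[0.01, -1.0, 0.0], [-1.0, -0.01, -0.0], [0.0, -0.0, -1.0]]
wrist_force: [-1.0, 0.7, -2.0]
finger_gap: 0.0089
finger_force: 78.1
time: 11.0
position: [0.5406, -0.0242, 0.1673]
orientation: [[0.01, -1.0, -0.0], [-1.0, -0.01, -0.0], [0.0, 0.0, -1.0]]
wrist_force: [-0.0, -0.6, -2.4]
finger_gap: 0.0087
finger_force: 78.1
```

```bash
python3 -m crank '[[1,0,-0.05,0,0,0,0],[1,0,-0.05,0,0,0,0],[1,0,0,0,0,0,0],[1,0,0,0,0,0,0]]'
```

```text
time: 11.4
position: [0.5416, -0.0242, 0.1672]
orientation: [[0.01, -1.0, -0.0], [-1.0, -0.01, 0.0], [-0.0, 0.0, -1.0]]
wrist_force: [0.1, 0.5, -2.3]
finger_gap: 0.0089
finger_force: 78.1
```

```bash
python3 -m crank '[[1,0,-0.05,0,0,0,0],[1,0,-0.05,0,0,0,0],[1,0,0,0,0,0,0],[1,0,0,0,0,0,0]]'
```

```text
time: 11.8
position: [0.5423, -0.0242, 0.1672]
orientation: [[0.01, -1.0, -0.001], [-1.0, -0.01, -0.0], [0.0, 0.001, -1.0]]
wrist_force: [-2.5, 0.4, -2.2]
finger_gap: 0.009
finger_force: 78.3
```

Contact with the bar is at x≈0.542, as predicted. I back off 0.8 mm and start down.

```bash
python3 -m crank '[[1,0,0.08,0,0,0,0],[1,0,0,0.2,0,0,0],[1,0,0,0.2,0,0,0],[1,0,0,0.2,0,0,0],[1,0,0,0.2,0,0,0],[1,0,0,0.2,0,0,0],[1,0,0,0,0,0,0],[1,0,0,0,0,0,0]]'
```

```text
time: 12.6
position: [0.5421, -0.0242, 0.1571]
orientation: [[0.01, -1.0, 0.0], [-1.0, -0.01, -0.0], [0.0, -0.0, -1.0]]
wrist_force: [2.1, -0.8, -2.9]
finger_gap: 0.0092
finger_force: 78.1
```

```bash
python3 -m crank '[[1,0,0,0.2,0,0,0],[1,0,0,0.2,0,0,0],[1,0,0,0.2,0,0,0],[1,0,0,0.2,0,0,0],[1,0,0,0,0,0,0],[1,0,0,0,0,0,0]]'
```

```text
time: 13.2
position: [0.5419, -0.0241, 0.149]
orientation: [[0.01, -1.0, -0.0], [-1.0, -0.01, 0.0], [-0.0, 0.0, -1.0]]
wrist_force: [2.7, -1.3, -3.5]
finger_gap: 0.0092
finger_force: 78.1
```

```bash
python3 -m crank '[[1,0,0,0.1,0,0,0],[1,0,0,0.1,0,0,0],[1,0,0,0.1,0,0,0],[1,0,0,0,0,0,0],[1,0,0,0,0,0,0]]'
```

```text
time: 13.7
position: [0.5419, -0.0242, 0.1462]
orientation: [[0.01, -1.0, 0.0], [-1.0, -0.01, 0.0], [-0.0, -0.0, -1.0]]
wrist_force: [1.9, 0.2, -1.6]
finger_gap: 0.0091
finger_force: 78.3
```

```bash
python3 -m crank '[[1,0,0,0.05,0,0,0],[1,0,0,0.05,0,0,0],[1,0,0,0,0,0,0],[1,0,0,0,0,0,0]]'
```

```text
time: 14.1
position: [0.5419, -0.0242, 0.1455]
orientation: [[0.01, -1.0, 0.0], [-1.0, -0.01, -0.0], [0.0, -0.0, -1.0]]
wrist_force: [2.4, -0.1, 0.6]
finger_gap: 0.009
finger_force: 78.7
```

```bash
python3 -m crank '[[1,0,0,0.05,0,0,0],[1,0,0,0.05,0,0,0],[1,0,0,0,0,0,0],[1,0,0,0,0,0,0]]'
```

```text
time: 14.5
position: [0.542, -0.0242, 0.1454]
orientation: [[0.01, -1.0, 0.001], [-1.0, -0.01, -0.0], [0.0, -0.001, -1.0]]
wrist_force: [-0.6, 0.9, 6.3]
finger_gap: 0.0088
finger_force: 79.7
```

```bash
python3 -m crank '[[1,0,0,0.05,0,0,0],[1,0,0,0.03,0,0,0],[1,0,0,0,0,0,0],[1,0,0,0,0,0,0]]'
```

```text
time: 14.9
position: [0.542, -0.0242, 0.145]
orientation: [[0.01, -1.0, 0.001], [-1.0, -0.01, -0.0], [0.0, -0.001, -1.0]]
wrist_force: [-1.4, 1.6, 9.3]
finger_gap: 0.009
finger_force: 80.0
```

```bash
python3 -m crank '[[1,0,0,0.04,0,0,0],[1,0,0,0.04,0,0,0],[1,0,0,0,0,0,0],[1,0,0,0,0,0,0]]'
```

```text
time: 15.3
position: [0.542, -0.0242, 0.1444]
orientation: [[0.01, -1.0, 0.002], [-1.0, -0.01, -0.0], [0.0, -0.002, -1.0]]
wrist_force: [-1.3, 1.7, 9.8]
finger_gap: 0.0093
finger_force: 80.2
```

```bash
python3 -m crank '[[1,0,0,0.04,0,0,0],[1,0,0,0.04,0,0,0],[1,0,0,0,0,0,0],[1,0,0,0,0,0,0]]'
```

```text
time: 15.7
position: [0.542, -0.0242, 0.1438]
orientation: [[0.01, -1.0, 0.002], [-1.0, -0.01, -0.0], [0.0, -0.002, -1.0]]
wrist_force: [-1.7, 2.4, 9.7]
finger_gap: 0.0091
finger_force: 80.4
```

```bash
python3 -m crank '[[1,0,0,0.04,0,0,0],[1,0,0,0.04,0,0,0],[1,0,0,0,0,0,0],[1,0,0,0,0,0,0]]'
```

```text
time: 16.1
position: [0.542, -0.0242, 0.1431]
orientation: [[0.011, -1.0, 0.002], [-1.0, -0.011, -0.0], [0.0, -0.002, -1.0]]
wrist_force: [-2.8, 1.2, 11.7]
finger_gap: 0.0094
finger_force: 80.2
```

```bash
python3 -m crank '[[1,0,0,0.03,0,0,0],[1,0,0,0.03,0,0,0],[1,0,0,0,0,0,0],[1,0,0,0,0,0,0]]'
```

```text
time: 16.5
position: [0.542, -0.0242, 0.1426]
orientation: [[0.011, -1.0, 0.002], [-1.0, -0.011, -0.0], [0.0, -0.002, -1.0]]
wrist_force: [-3.1, 1.8, 11.7]
finger_gap: 0.009
finger_force: 80.5
```

```bash
python3 -m crank '[[1,0,0.03,0.03,0,0,0],[1,0,0,0.03,0,0,0],[1,0,0,0,0,0,0],[1,0,0,0,0,0,0]]'
```

```text
time: 16.9
position: [0.542, -0.0243, 0.1424]
orientation: [[0.011, -1.0, 0.003], [-1.0, -0.011, -0.0], [0.0, -0.003, -1.0]]
wrist_force: [-3.6, 1.7, 13.5]
finger_gap: 0.009
finger_force: 80.8
```

```bash
python3 -m crank '[[1,0,0.03,0.03,0,0,0],[1,0,0.02,0.02,0,0,0],[1,0,0,0,0,0,0],[1,0,0,0,0,0,0]]'
```

```text
time: 17.3
position: [0.542, -0.0243, 0.1425]
orientation: [[0.011, -1.0, 0.004], [-1.0, -0.011, -0.0], [0.0, -0.004, -1.0]]
wrist_force: [-3.1, 2.7, 15.6]
finger_gap: 0.0089
finger_force: 80.9
```

```bash
python3 -m crank '[[1,0,0.02,0.02,0,0,0],[1,0,0,0,0,0,0],[1,0,0,0,0,0,0]]'; python3 -m crank '[[1,0,0,-0.1,0,0,0],[1,0,0,-0.1,0,0,0],[1,0,0,-0.1,0,0,0],[1,0,0,0,0,0,0],[1,0,0,0,0,0,0]]'
```

```text
time: 17.6
position: [0.542, -0.0242, 0.1424]
orientation: [[0.011, -1.0, 0.005], [-1.0, -0.011, -0.0], [0.0, -0.005, -1.0]]
wrist_force: [-2.5, 1.5, 15.5]
finger_gap: 0.009
finger_force: 81.0
time: 18.1
position: [0.5419, -0.0242, 0.1435]
orientation: [[0.01, -1.0, 0.003], [-1.0, -0.01, -0.0], [0.0, -0.003, -1.0]]
wrist_force: [2.3, 1.0, 6.8]
finger_gap: 0.0093
finger_force: 79.4
```

```bash
python3 -m crank '[[1,0,0,-0.1,0,0,0],[1,0,0,-0.1,0,0,0],[1,0,0,0,0,0,0],[1,0,0,0,0,0,0]]'
```

```text
time: 18.5
position: [0.5417, -0.0242, 0.1437]
orientation: [[0.01, -1.0, 0.001], [-1.0, -0.01, 0.0], [0.0, -0.001, -1.0]]
wrist_force: [6.2, -0.9, -1.7]
finger_gap: 0.0092
finger_force: 78.3
```

```bash
python3 -m crank '[[1,0,-0.05,-0.05,0,0,0],[1,0,-0.02,-0.05,0,0,0],[1,0,0,0,0,0,0],[1,0,0,0,0,0,0]]'
```

```text
time: 18.9
position: [0.5417, -0.0242, 0.1438]
orientation: [[0.01, -1.0, -0.001], [-1.0, -0.01, 0.0], [-0.0, 0.001, -1.0]]
wrist_force: [6.4, -1.6, -6.0]
finger_gap: 0.0092
finger_force: 78.1
```

The carrier holds against an upward pull, so the catch is latched. I relax the forces and release.

```bash
python3 -m crank '[[1,0,-0.05,0.1,0,0,0],[1,0,-0.03,0,0,0,0],[1,0,0,0,0,0,0],[1,0,0,0,0,0,0]]' 20; python3 -m crank '[[0.7,0,0,0,0,0,0],[0.6,0,0,0,0,0,0],[0.5,0,0,0,0,0,0],[0.3,0,0,0,0,0,0],[0.1,0,0,0,0,0,0],[-0.1,0,0,0,0,0,0],[-0.1,0,0,0,0,0,0],[-0.1,0,0,0,0,0,0]]'
```

```text
time: 19.3
position: [0.5418, -0.0242, 0.1437]
orientation: [[0.01, -1.0, -0.001], [-1.0, -0.01, 0.0], [-0.0, 0.001, -1.0]]
wrist_force: [2.5, -0.5, -1.5]
finger_gap: 0.0093
finger_force: 78.8
time: 20.1
position: [0.5423, -0.0242, 0.1442]
orientation: [[0.01, -1.0, -0.0], [-1.0, -0.01, -0.0], [0.0, 0.0, -1.0]]
wrist_force: [-0.3, -0.0, 0.4]
finger_gap: 0.0469
finger_force: 0.0
```

```bash
python3 -m crank '[[-0.1,0,0,-1,0,0,0],[-0.1,0,0,-2,0,0,0],[-0.1,0,0,-3,0,0,0],[-0.1,0,0,-4,0,0,0],[-0.1,0,0,-3,0,0,0],[-0.1,0,0,-1,0,0,0],[-0.1,0,0,0,0,0,0],[-0.1,0,0,0,0,0,0]]'
python3 - <<'E'
from look import *
ims=[]
for n,s in(("scene",np.s_[200:430,120:340]),("side",np.s_[110:290,240:400])):
    p,d=cams.snapshot(n);W=cloud(n,d);ims.append(cv2.resize(p[s],(400,420)))
    q=p.astype(int);X,Y,Z=W[...,0],W[...,1],W[...,2]
    for nm,m in(("blue",(q[...,2]>q[...,0]+40)&(abs(Y+.024)<.03)),("green",(q[...,1]>q[...,0]+20)&(q[...,1]>q[...,2]+8)&(abs(Y-.09)<.03))):
        Q=W[m&(abs(X-.54)<.03)&(Z>.14)&(Z<.2)&(d>0)]
        if len(Q):print(n,nm,len(Q),np.median(Q,0).round(4),"top",np.percentile(Q[:,2],96).round(4))
cv2.imwrite("pics/end.png",np.hstack(ims)[:,:,::-1])
E
```

```text
time: 20.9
position: [0.5419, -0.0241, 0.2833]
orientation: [[0.01, -1.0, -0.001], [-1.0, -0.01, 0.0], [-0.0, 0.001, -1.0]]
wrist_force: [0.2, -0.9, 0.2]
finger_gap: 0.0468
finger_force: 0.0
scene green 261 [0.5368 0.1022 0.166 ] top 0.1802
side blue 4 [ 0.5422 -0.0395  0.1791] top 0.1798
side green 65 [0.5406 0.0747 0.1714] top 0.1814
```

View pics/end.png

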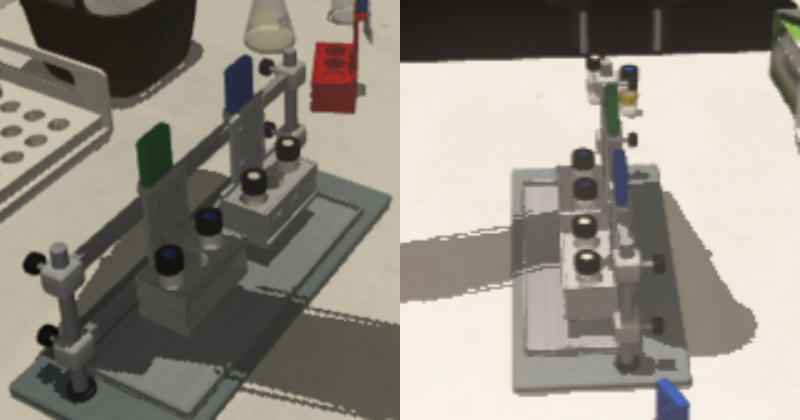

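The blue carrier hangs square beside the green one, with both vials in it and its grip top at 0.180 m, which matches the latched green one. I hand the job in.

```bash
python3 -c "from cell import ticket; print(ticket.job_done())"
```

```text
the job is handed in; nothing more can be done
None
```

The blue carrier hangs latched on the upper bar beside the green one with both vials in it. The catch held when I pulled up on it, the green carrier and glassware showed no sign of disturbance, and the job is handed in; the hand-in reported no verdict.

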